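Ready the cleaner: cup off the rack, safety cap off the bottle

TASK

Get the parts cleaner ready to dose: first lift the aluminium dosing cup up and off the rack bar it hangs on and stand it upright, without dropping it, wholly on the round steel drip plate, and let go of it. Then open the white cleaner bottle: grip its grey safety cap, press it down, twist it a quarter turn anticlockwise (seen from above) while pressed, and lift it off; finish still holding the cap in the gripper, level and still, about 8 cm up straight above the bottle. Leave the other things on the bench where they are.

Things in the scene. Friction and masses are not known exactly. Their poses are not given: they have to be found in the camera images.
- cup_mid (a point): Centre, half-way up, of the loose aluminium dosing cup: straight round open cup, 52 mm outside diameter, 60 mm tall, 3 mm wall, about 120 g. It hangs upright with its underside 65 mm above the bench. z is its axis, up; x points from the cup to the bar it hangs on, y runs along the bar.
- rack_bar (a point): Middle of the top edge of the top bar (7 mm thick, 90 mm long along y) of the dark steel rack fixed to the bench, 137 mm above it. The cup hangs on its -x side, axis 33 mm from the bar's middle plane, up to 12 mm off centre along y. A second bar lies 39 mm lower, posts at y = +-42 mm; the base reaches 76 mm to -x. Rack and bottle may stand left or right.
- plate_top (a point): Centre of the top of the round steel drip plate, 110 mm diameter, 4 mm high, fixed to the bench.
- bottle_top (a point): Point on the upright axis of the white cleaner bottle, 149 mm above the bench, where the cap's inside rests on the sprung seal plug. The bottle is bolted down on a 110 mm square steel foot and cannot move; its body is 80 mm in diameter up to 78 mm, then a sloping shoulder up to 103 mm, then a neck with two bayonet lugs. x is the direction of one lug.
- cap_mid (a point): Centre, half-way up, of the grey round ribbed push-and-turn cap: 50 mm diameter (12 flats), 36 mm tall, about 45 g; when locked its top is 154 mm and its lower rim 118 mm above the bench, and its x axis lies along the bottle's x (a few degrees of play). It has 2.5 mm of sideways play on the neck.
- seal (a joint): Travel of the sprung seal plug under the cap, m: 0 = up, 0.007 = pressed right down.
- cup: The dosing cup, origin at the centre of its underside. A 16 mm wide hook strap at its back (+x) rises 15 mm above the rim, passes 3 mm thick over the rack's bar and drops 12 mm behind it; it reaches 40 mm from the cup's axis. Raised 15 mm or more the cup is free and comes away along its -x.
- cap: The cap, origin at the centre of its lower rim. To free it: push it down at least 4 mm (7 mm is the bottom) against a spring of 4 N rising to 11 N, keep it down for the first 60 degrees of an anticlockwise turn; from 65 to 115 degrees it lifts off freely (75 to 90 is best). It does not turn clockwise.
- pedal: Bystander: steel foot pedal with rubber tread, 120 x 85 x 50 mm; origin under its centre.
- coils: Bystander: two copper coils on a steel yoke, 62 x 26 x 45 mm; origin under its centre.
- deck: Bystander: flat bronze spring deck, 90 x 30 x 12 mm; origin under its centre.
- vise_screw: Bystander: small brass tube vise screw standing on its head, 22 mm wide, 35 mm tall; origin under its centre.
- jar: Bystander: squat jar with a steel lid, 64 mm wide, 60 mm tall; origin under its centre.
- frame: Bystander: steel machine frame, 70 x 40 x 56 mm; origin under its centre.
There are look-alikes about, which are no part of the job. What is shaped like the cap but blue, brown or red is not meant.

How it is judged:
By the outcome, as a careful person would: the job done as asked, in the order asked, and still so for the second after the job is handed in, while the arm keeps its last pose, push and grip.
It also fails if it takes over 54 s, if anything falls off the work surface, if the arm or the gripper's body presses on something with over 40 N, if the wrist force passes 120 N, or if a joint passes its speed limit or range.

ROBOT

A 6-joint arm with a two-finger parallel gripper is mounted at the origin on the work surface. World frame = base frame: x ahead of the robot, y to its left, z up, the work surface at z = 0. Lengths are in m, angles in rad, forces in N, time in s.
With the tool pointing down it reaches from about 0.375 to 0.9 m from the base axis. Payload 3.1 kg.
Tool frame: the origin (TCP) lies midway between the tips of the shut fingers; the grasp point (between the pads) lies 19 mm behind it; z points along the fingers, y is the line along which they close (so a half turn about z gives the same grasp; the last joint's range is limited). The gripper opens to 85 mm and grips with 20 to 120 N. Pads are 22 mm wide; open, the fingers measure 114 mm over their backs; the gripper's body (76 mm by 85 mm) begins 54 mm behind the grasp point. The pads swing forward as they close: fully open they stand 13 mm farther back than shut.
Start: joints at [-0.178, 0.527, 1.433, -0, 1.181, -0.178], TCP at [0.625, 0, 0.231] pointing down, gripper open.
Joint ranges: [-3.08, 3.08], [-0.75, 2.2], [0.22, 2.44], [-1.43, 4.57], [0, 2.65], [-2.85, 2.85]. Speed limits (rad/s): [2.79, 2.79, 3.14, 3.14, 3.14, 3.14].

INTERFACE

Orientations are given as a unit quaternion [x, y, z, w].
In Python, from station import manip gives the robot as it stands.
- The arm moves only by the tool move_arm, never from a script. Its argument "increments" is a list that holds one entry, the list of rows, each a list of 5 numbers: the gripper's target within -1 to 1 (shut at 1, half-way at 0, fully open at -1), then the shift along the world's x, y, z in m, then the turn about the world's z in degrees. In form: [[[fingers, dx, dy, dz, twist], ...]]. A call has 1 to 8 rows; each row shifts and turns the commanded pose from where the row before left it; what a row does not reach is not made up. A row lasts 1/10 s, in which the tool goes at most 50 mm and 8.59 degrees, less where a joint would pass 70% of its speed; a pose out of reach is approached as far as the arm can. A call with a gripper value outside its range is refused whole. The fingers move at their own pace and stop on an object; "newtons" is the grip in N (left out, the last holds). Time passes only in rows, so rows that do not move let the fingers close. It gives the time, the measured TCP pose, the force, the opening and the grip force at its end, in the units of the state.
- manip.sense(): the state, without advancing time (a new reading comes with each control period).
- manip.snapshot(name): name is "scene" or "side" or "wrist"; returns a dict with "img" (420x560x3 uint8, red, green, blue), "fx", "fy", "cx", "cy" (pixels), "k1" (the pictures are not rectified: a ray, as slopes to the right and down, at radius r is drawn at 1 + k1 r^2 times it, then the intrinsics apply), "world_to_cam" (4x4, takes a point from world to camera coordinates); the wrist camera has in their place "tool_from_camera" (4x4, takes a point from camera to tool coordinates, whose origin is the TCP and whose axes are the flange's). Camera axes: x right, y down, z forward; pixel columns grow to the right and rows downward; lengths in m; the calibration is good to about 2 mm. A picture is of the moment at which its call begins: read the wrist's pose just before it. There is no depth.
- manip.sign_off(): hands the job in; it is judged then, once.
Trained networks look in the newest picture that a camera, given by its name, has taken for a name from the list of things; names that differ only in an ending like _2 or _b are one class to them, and where a whole thing is asked for, a point or a joint stands for the part that bears it (a point fixed in the world has none). Each returns a list of dicts, best first, with "confidence" (0 to 1); they miss things now and then, are a little off and sometimes report something else, mostly with a low value. They report only what shows in the picture. A call takes as long as a camera call. They do not tell look-alikes from the thing itself.
- manip.spot_in(label, camera): "xyz" ([x, y, z] in m, in world coordinates, good to about 4 mm: the middle of the surface that is visible of it).
- manip.mark_of(label, camera): "xyz" ([x, y, z] in m, in world coordinates, good to about 4 mm: a listed point, or the origin of a listed thing).
The state is a dict: "t": time; "q": joint angles; "qd": joint speeds; "tau": joint torques, N m; "tcp_pos": TCP position; "tool_rot": TCP orientation; "force": force on the tool from outside, world axes, zero at the start; "ft_torque": the same for the moment, N m; "finger_gap": opening from 0.0 (shut) to 1.0 (fully open); "gripper_force": force on a finger pad.
Only numpy, scipy, OpenCV 4.12 (cv2) and the standard library are available. Lean on these libraries where they do the work, as an engineer would, in place of code of your own. Each camera call takes 0.05 s, during which the arm holds its last target. There are 200 camera calls.

## Working session

There is one attempt and no reset: what is moved stays moved. The work goes in short steps, Python scripts to look and compute and a tool call to move; the robot and the scene stay as the last step left them, time stands still between calls to the robot, and variables do not carry over. Pictures are saved under pics/ and viewed, at most 13 in all, crops included, and the job is handed in when it is done.

Besides the shell and the picture viewer there is one more tool, called after ">>>" by a JSON object that holds its "method" and its "body", one argument or row to a line. move_arm: Moves the arm, as the interface text tells. Its arguments: {"type":"object","properties":{"increments":{"type":"array","items":{"type":"array","items":{"type":"array","items":{"type":"number"}}}},"newtons":{"type":"number"}},"required":["increments"]}

```bash
mkdir -p pics; cat > h.py <<'E'
from station import manip
import cv2, numpy as np
def snap(c,fn=None):
    s=manip.snapshot(c)
    if fn: cv2.imwrite('pics/'+fn,s['img'][:,:,::-1])
    return s
def proj(s,p):
    c=s['world_to_cam']@np.r_[p,1]; u=c[:2]/c[2]; u=u*(1+s['k1']*(u@u))
    return np.round([s['fx']*u[0]+s['cx'],s['fy']*u[1]+s['cy']],1)
def find(l,c,s=None,f='mark_of'):
    for d in getattr(manip,f)(l,c)[:4]:
        print(c,f,l,np.round(d['xyz'],4),round(d['confidence'],2), proj(s,d['xyz']) if s and 'world_to_cam' in s else '')
E
python3 - <<'E'
from h import *
a=snap('scene','scene.png'); 
b=snap('side','side.png')
cv2.imwrite('pics/both.png',cv2.resize(np.hstack([a['img'],b['img']])[:,:,::-1],(800,300)))
for c,s in (('scene',a),('side',b)):
    for l in ['cup_mid','rack_bar','plate_top','bottle_top','cap_mid']: find(l,c,s)
print(manip.sense()['t'])
E
```

```text
scene mark_of cup_mid [ 0.5723 -0.1861  0.0944] 0.55 [220.4 217.2]
scene mark_of rack_bar [ 0.604  -0.1812  0.1357] 0.75 [216.9 218.2]
scene mark_of plate_top [0.4877 0.0184 0.0041] 0.71 [302.3 218.2]
scene mark_of bottle_top [0.589  0.2367 0.1429] 0.67 [389.9 228.1]
scene mark_of bottle_top [ 0.576  -0.4203 -0.0039] 0.55 [145.9 230.1]
scene mark_of cap_mid [0.5908 0.3508 0.022 ] 0.82 [424.4 258.4]
scene mark_of cap_mid [0.5933 0.236  0.1353] 0.74 [389.  231.3]
scene mark_of cap_mid [0.7037 0.2055 0.0173] 0.56 [368.3 293.4]
scene mark_of cap_mid [0.4742 0.2592 0.0209] 0.55 [388.6 219. ]
side mark_of cup_mid [ 0.5751 -0.1896  0.0942] 0.68 [335.9 248.6]
side mark_of rack_bar [ 0.6065 -0.1872  0.1372] 0.78 [348.7 229.8]
side mark_of plate_top [0.4857 0.0221 0.0092] 0.73 [269.1 236.1]
side mark_of plate_top [0.586  0.2396 0.1402] 0.17 [274.7 150.3]
side mark_of cap_mid [0.4733 0.2603 0.0181] 0.81 [238.2 190.5]
side mark_of cap_mid [0.7034 0.2041 0.023 ] 0.77 [316.  182.8]
side mark_of cap_mid [0.5853 0.2438 0.1396] 0.72 [274.  149.9]
side mark_of cap_mid [0.5866 0.3528 0.0177] 0.53 [263.7 169.5]
0.6
```

View pics/scene.png

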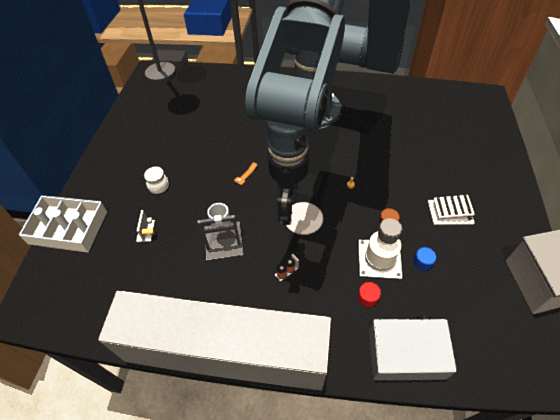

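View pics/side.png

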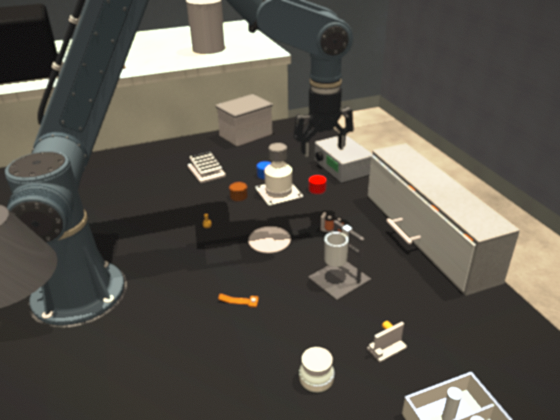

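The candidates shaped like the cap are these:
- Grey, on the bottle: scene px (389,231), side px (274,150), z about 0.137.
- Brown: scene px (389,218).
- Blue: scene px (424,258).
- Red: scene px (369,293).

Only the grey one fits, because it sits on the bottle at the right height. The cup hangs at scene px (218,213), side px (336,248), with the rack beyond it. I'll move the wrist camera over the cup, and confirm both in one crop.

>>> {"method": "move_arm", "body": {
  "increments": [
    [[-1,-0.02,-0.045,0.015,0],[-1,-0.015,-0.045,0.015,0],[-1,-0.01,-0.045,0.015,0],[-1,-0.005,-0.045,0.005,0],[-1,0,-0.008,0,0],[-1,0,0,0,0]]
  ]
}}

```text
t: 1.2
tcp_pos: [0.5754, -0.1883, 0.2809]
tool_rot: [0.708, 0.706, 0.0, 0.0]
force: [-0.5, 0.0, 0.3]
finger_gap: 0.999
gripper_force: 0.0
```

```bash
python3 - <<'E'
from h import *
st=manip.sense(); print({k:np.round(st[k],3) for k in ('t','tcp_pos','tool_rot','q','finger_gap')})
w=snap('wrist'); print(np.round(w['tool_from_camera'],3), w['fx'],w['k1'])
for l in ('cup_mid','rack_bar'): find(l,'wrist')
a=cv2.imread('pics/scene.png')[180:320,180:460]; b=cv2.imread('pics/side.png')[130:300,190:390]
W=w['img'][:,:,::-1]
c=np.zeros((420,800,3),np.uint8); c[:,:560]=W; A=cv2.resize(a[:,150:280],None,fx=1.5,fy=1.5); c[:210,560:755]=A
B=cv2.resize(b,(240,204)); c[212:416,560:]=B
cv2.imwrite('pics/w1.png',c)
E
```

```text
{'t': np.float64(1.2), 'tcp_pos': array([ 0.575, -0.188,  0.281]), 'tool_rot': array([0.708, 0.706, 0.   , 0.   ]), 'q': array([-0.501,  0.449,  1.425,  0.   ,  1.266, -0.498]), 'finger_gap': np.float64(0.999)}
[[ 0.001 -0.946 -0.325  0.084]
 [ 1.     0.001  0.001  0.001]
 [-0.001 -0.325  0.946 -0.142]
 [ 0.     0.     0.     1.   ]] 312.9565500800718 0.0029248653740762136
wrist mark_of cup_mid [ 0.5709 -0.1906  0.0929] 0.67 
wrist mark_of cup_mid [ 0.578  -0.1866  0.0642] 0.59 
wrist mark_of rack_bar [ 0.608  -0.1828  0.1363] 0.88
```

View pics/w1.png

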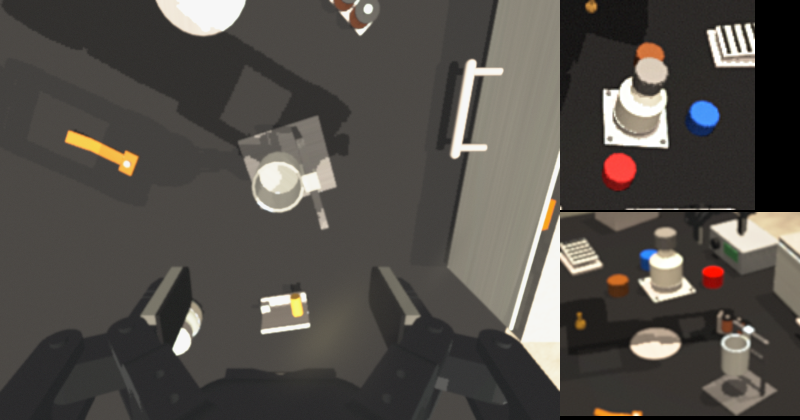

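The wrist picture shows the cup rim centred near (277,187), the strap at (313,182), the bar's near end at (323,226) and the rack base edge from (318,116) to (336,187). So the rack is yawed by about 14°. The crops show the grey cap on the white bottle; the blue, red and brown caps are on the bench. Next I'll turn the pixels into positions.

```bash
cat >> h.py <<'E'
from scipy.spatial.transform import Rotation as R
def ray(w,st,px,z):
    d=cv2.undistortPoints(np.array([[px]],float),np.array([[w['fx'],0,w['cx']],[0,w['fy'],w['cy']],[0,0,1]]),np.array([w['k1'],0,0,0.]))[0,0]
    T=w['tool_from_camera']; Rt=R.from_quat(st['tool_rot']).as_matrix()
    o=Rt@T[:3,3]+st['tcp_pos']; v=Rt@T[:3,:3]@np.r_[d,1]
    return o+v*(z-o[2])/v[2]
E
python3 - <<'E'
from h import *
st=manip.sense(); w=snap('wrist')
g=w['img']; 
big=cv2.resize(g[100:250,220:360][:,:,::-1],None,fx=4,fy=4,interpolation=cv2.INTER_CUBIC); cv2.imwrite('pics/w2.png',cv2.convertScaleAbs(big,alpha=1.3,beta=20))
for n,p,z in (('rim',(277,187),.125),('barend',(323,227),.137),('b1',(238,145),.006),('b2',(318,116),.006),('b3',(336,187),.006)): print(n,np.round(ray(w,st,p,z),4))
E
```

```text
rim [ 0.5737 -0.1841  0.125 ]
barend [ 0.6193 -0.2216  0.137 ]
b1 [ 0.5212 -0.16    0.006 ]
b2 [ 0.6252 -0.1229  0.006 ]
b3 [ 0.654  -0.2172  0.006 ]
```

View pics/w2.png

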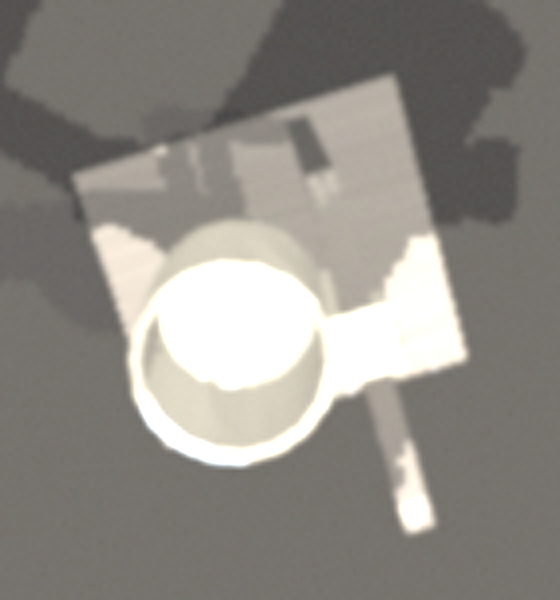

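>>> {"method": "move_arm", "body": {
  "increments": [
    [[-1,-0.0015,-0.0007,0,-8],[-1,0,0,0,-8],[-1,0,0,0,-8],[-1,0,0,-0.01,-8],[-1,0,0,-0.01,-8],[-1,0,0,-0.01,-8],[-1,0,0,-0.01,-8],[-1,0,0,-0.01,-8]]
  ]
}}

```text
t: 2.2
tcp_pos: [0.5742, -0.1853, 0.2303]
tool_rot: [0.975, 0.223, -0.0, -0.0]
force: [0.1, -0.3, 0.5]
finger_gap: 1.002
gripper_force: 0.0
```

>>> {"method": "move_arm", "body": {
  "increments": [
    [[-1,0,0,-0.01,-8],[-1,0,0,0,-0.5],[-1,0,0,0,0]]
  ]
}}

```text
t: 2.5
tcp_pos: [0.5742, -0.1861, 0.2208]
tool_rot: [0.988, 0.154, -0.0, -0.0]
force: [0.7, -1.1, 0.2]
finger_gap: 1.0
gripper_force: 0.0
```

```bash
python3 - <<'E'
from h import *
st=manip.sense(); w=snap('wrist','w3.png')
print(np.round(st['tcp_pos'],4), R.from_quat(st['tool_rot']).as_matrix().round(3)[:,1], st['t'])
for l in ('cup_mid','rack_bar'): find(l,'wrist')
E
```

```text
[ 0.5742 -0.1861  0.2208] [ 0.305 -0.952 -0.001] 2.5
wrist mark_of cup_mid [ 0.5737 -0.1883  0.0936] 0.57 
wrist mark_of rack_bar [ 0.6075 -0.1839  0.135 ] 0.62
```

View pics/w3.png

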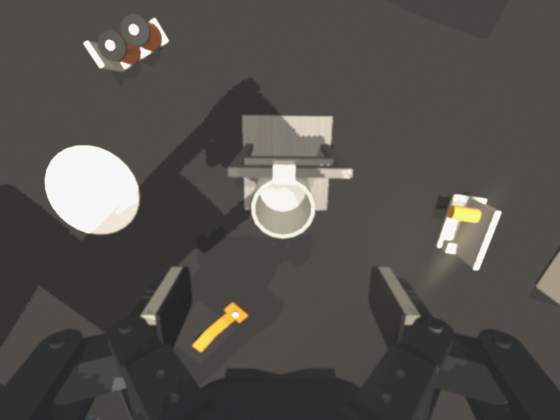

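The bar now lies level in the picture, from (228,172) to (353,174), so the yaw is right. The rim centre is near (283.5,208) and the plate is at (92,190).

```bash
python3 - <<'E'
from h import *
st=manip.sense(); w=snap('wrist')
for n,p,z in (('rim',(283.5,208),.125),('rimL',(252,208),.125),('rimR',(316,208),.125),('barL',(228,172),.137),('barR',(353,174),.137),('plate',(92,189.5),.004)): print(n,np.round(ray(w,st,p,z),4))
find('plate_top','wrist')
E
```

```text
rim [ 0.5761 -0.1897  0.125 ]
rimL [ 0.5684 -0.1654  0.125 ]
rimR [ 0.584  -0.2147  0.125 ]
barL [ 0.5944 -0.1405  0.137 ]
barR [ 0.6211 -0.2291  0.137 ]
plate [0.4892 0.0202 0.004 ]
wrist mark_of plate_top [0.4873 0.0217 0.0042] 0.78
```

>>> {"method": "move_arm", "body": {
  "increments": [
    [[-1,0.001,-0.003,-0.02,0],[-1,0,0,-0.03,0],[-1,0,0,-0.03,0],[-1,0,0,-0.03,0],[-1,0,0,-0.02,0],[-1,0,0,-0.003,0],[-1,0,0,0,0]]
  ]
}}

```text
t: 3.45
tcp_pos: [0.5751, -0.1905, 0.0878]
tool_rot: [0.988, 0.152, -0.0, -0.0]
force: [0.7, -0.0, 0.2]
finger_gap: 1.0
gripper_force: 0.0
```

>>> {"method": "move_arm", "body": {
  "increments": [
    [[1,0,0,0,0],[1,0,0,0,0],[1,0,0,0,0],[1,0,0,0,0],[1,0,0,0,0],[1,0,0,0,0],[1,0,0,0,0],[1,0,0,0,0]]
  ],
  "newtons": 35
}}

```text
t: 4.25
tcp_pos: [0.5758, -0.1906, 0.0895]
tool_rot: [0.988, 0.152, 0.001, 0.001]
force: [-1.3, 1.1, 6.0]
finger_gap: 0.605
gripper_force: 35.9
```

>>> {"method": "move_arm", "body": {
  "increments": [
    [[1,0,0,0.006,0],[1,0,0,0.012,0],[1,0,0,0.015,0],[1,0,0,0.012,0],[1,-0.012,-0.004,0,0],[1,-0.025,-0.008,0,0],[1,-0.025,-0.008,0,0]]
  ]
}}

```text
t: 4.95
tcp_pos: [0.5112, -0.2103, 0.1327]
tool_rot: [0.988, 0.153, -0.001, -0.0]
force: [-0.3, -0.9, -1.3]
finger_gap: 0.606
gripper_force: 37.4
```

```bash
python3 - <<'E'
from h import *
st=manip.sense(); print(st['tcp_pos'],st['force'],st['finger_gap'])
for c in ('scene','side'):
    s=snap(c)
    for l in ('cup_mid','cup'): find(l,c,s)
s=snap('wrist','w4.png')
find('plate_top','wrist');find('cup_mid','wrist')
E
```

```text
[ 0.51119707 -0.21026433  0.13268458] [-0.27249068 -0.86873923 -1.32564789] 0.6060163418273237
scene mark_of cup_mid [ 0.5096 -0.2074  0.1399] 0.57 [215.3 186.6]
scene mark_of cup [ 0.5122 -0.2121  0.109 ] 0.92 [215.2 194.6]
side mark_of cup_mid [ 0.5096 -0.2127  0.1388] 0.76 [314.1 245.7]
side mark_of cup_mid [0.5904 0.2351 0.1187] 0.31 [276.9 157.2]
side mark_of cup [ 0.5086 -0.2117  0.1095] 0.58 [313.3 256.1]
wrist mark_of plate_top [0.4838 0.0219 0.0033] 0.83
```

View pics/w4.png

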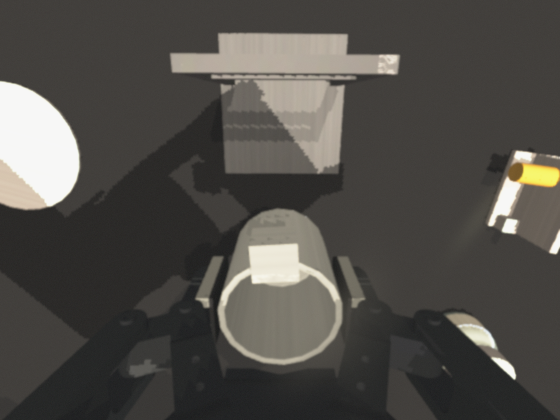

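The cup is held upright between the pads, clear of the rack; its rim is near (280,310) and its underside at about 0.109 m. I'll carry it to the plate.

>>> {"method": "move_arm", "body": {
  "increments": [
    [[1,-0.002,0.02,0,0],[1,-0.004,0.035,0,0],[1,-0.004,0.035,0,0],[1,-0.004,0.035,0,0],[1,-0.004,0.035,0,0],[1,-0.004,0.035,-0.01,0],[1,-0.002,0.025,-0.02,0],[1,0,0.01,-0.02,0]]
  ]
}}

```text
t: 6.2
tcp_pos: [0.4878, 0.0233, 0.0828]
tool_rot: [0.988, 0.154, -0.0, -0.0]
force: [0.5, 0.3, -1.9]
finger_gap: 0.607
gripper_force: 37.4
```

>>> {"method": "move_arm", "body": {
  "increments": [
    [[1,0,0,-0.02,0],[1,0,0,-0.018,0],[1,0,0,-0.005,0],[1,0,0,0,0]]
  ]
}}

```text
t: 6.6
tcp_pos: [0.4884, 0.0205, 0.0394]
tool_rot: [0.988, 0.153, -0.001, -0.0]
force: [0.4, -0.0, -2.0]
finger_gap: 0.608
gripper_force: 37.4
```

```bash
python3 - <<'E'
from h import *
st=manip.sense(); print(st['tcp_pos'],st['force'],st['t'])
for c in ('scene','side'):
    s=snap(c)
    for l in ('cup','cup_mid','plate_top'): find(l,c,s)
E
```

```text
[0.48836518 0.02048379 0.03936288] [ 0.4471103  -0.03108663 -2.02151481] 6.6
scene mark_of cup [0.4905 0.0197 0.0151] 0.75 [302.7 216.8]
scene mark_of cup_mid [0.4848 0.0249 0.0446] 0.97 [304.9 209.1]
scene mark_of plate_top [0.4826 0.0213 0.0035] 0.87 [303.5 217. ]
side mark_of cup [0.4889 0.0181 0.0209] 0.65 [270.6 233.1]
side mark_of cup [ 0.6613 -0.0107 -0.0013] 0.52 [334.1 231. ]
side mark_of cup_mid [0.4884 0.016  0.0472] 0.7 [270.3 225.4]
side mark_of cup_mid [0.4826 0.0172 0.0081] 0.69 [268.6 237.7]
side mark_of plate_top [0.4823 0.0204 0.0069] 0.81 [268.1 237.4]
side mark_of plate_top [ 0.6053 -0.1891  0.1368] 0.34 [348.6 230.5]
```

>>> {"method": "move_arm", "body": {
  "increments": [
    [[1,-0.002,0,-0.006,0],[1,0,0,-0.002,0],[1,0,0,-0.001,0],[1,0,0,-0.001,0]]
  ]
}}

```text
t: 7.4
tcp_pos: [0.4869, 0.0196, 0.0296]
tool_rot: [0.988, 0.152, -0.0, -0.0]
force: [-1.2, 0.5, -1.3]
finger_gap: 0.606
gripper_force: 37.4
```

>>> {"method": "move_arm", "body": {
  "increments": [
    [[1,0,0,-0.001,0],[1,0,0,0,0]]
  ]
}}

```text
t: 7.6
tcp_pos: [0.4871, 0.0196, 0.0289]
tool_rot: [0.988, 0.152, 0.0, 0.0]
force: [-1.1, 0.0, -1.3]
finger_gap: 0.608
gripper_force: 37.4
```

>>> {"method": "move_arm", "body": {
  "increments": [
    [[1,0,0,-0.001,0],[1,0,0,0,0]]
  ]
}}

```text
t: 7.8
tcp_pos: [0.4872, 0.0197, 0.0288]
tool_rot: [0.988, 0.152, 0.0, 0.0]
force: [-1.5, -0.5, 7.2]
finger_gap: 0.609
gripper_force: 38.1
```

>>> {"method": "move_arm", "body": {
  "increments": [
    [[1,0,0,-0.001,0],[1,0,0,0,0]]
  ]
}}

```text
t: 8.0
tcp_pos: [0.4873, 0.0197, 0.0287]
tool_rot: [0.988, 0.152, 0.001, 0.0]
force: [-2.6, 0.4, 16.0]
finger_gap: 0.607
gripper_force: 38.8
```

>>> {"method": "move_arm", "body": {
  "increments": [
    [[1,0,0,0.001,0],[-0.3,0,0,0,0],[-0.5,0,0,0,0],[-1,0,0,0,0],[-1,0,0,0,0],[-1,0,0,0,0],[-1,0,0,0,0]]
  ]
}}

```text
t: 8.7
tcp_pos: [0.487, 0.0196, 0.0278]
tool_rot: [0.988, 0.152, -0.0, -0.0]
force: [-0.3, 0.8, 0.9]
finger_gap: 0.996
gripper_force: 0.0
```

>>> {"method": "move_arm", "body": {
  "increments": [
    [[-1,0,0,0.005,0],[-1,0,0,0.015,0],[-1,0,0,0.03,0],[-1,0,0,0.045,0],[-1,0,0,0.045,0],[-1,0,0,0.045,0],[-1,0,0,0.03,0]]
  ]
}}

```text
t: 9.4
tcp_pos: [0.4877, 0.0196, 0.2465]
tool_rot: [0.988, 0.152, 0.002, 0.001]
force: [1.3, 0.5, -0.0]
finger_gap: 1.004
gripper_force: 0.0
```

>>> {"method": "move_arm", "body": {
  "increments": [
    [[-1,0.01,0.045,0,0],[-1,0.01,0.045,0,0],[-1,0.01,0.045,0,0],[-1,0.01,0.045,0,0],[-1,0.01,0.03,0,0],[-1,0,0,0,0]]
  ]
}}

```text
t: 10.0
tcp_pos: [0.5376, 0.2334, 0.2431]
tool_rot: [0.988, 0.154, 0.001, -0.001]
force: [-0.8, -1.0, -0.5]
finger_gap: 1.002
gripper_force: 0.0
```

```bash
python3 - <<'E'
from h import *
st=manip.sense(); print(st['tcp_pos'],st['force'],st['t'],st['q'],st['finger_gap'])
for c in ('scene','side'):
    s=snap(c)
    for l in ('cup','cup_mid','plate_top','cap_mid','bottle_top'): find(l,c,s)
    if c=='side': S=s
w=snap('wrist'); 
for l in ('cup','cap_mid','bottle_top'): find(l,'wrist')
c=np.zeros((420,800,3),np.uint8); c[:,:560]=w['img'][:,:,::-1]; c[:240,560:]=cv2.resize(S['img'][180:260,230:310][:,:,::-1],(240,240))
cv2.imwrite('pics/w5.png',c)
E
```

```text
[0.53764951 0.23339118 0.24314338] [-0.7703043  -0.99199497 -0.54283469] 10.0 [2.18414394e-01 4.60492034e-01 1.52135389e+00 1.27844035e-03
 1.15750197e+00 1.47866535e+00] 1.00239222021069
scene mark_of cup [0.4919 0.0179 0.0032] 0.88 [301.9 219.6]
scene mark_of cup_mid [0.4842 0.0239 0.0353] 0.86 [304.5 210.9]
scene mark_of plate_top [0.4842 0.0187 0.0017] 0.95 [302.5 217.7]
scene mark_of plate_top [ 4.179e-01  4.427e-01 -1.000e-04] 0.59 [449.4 213.3]
scene mark_of cap_mid [0.594  0.2317 0.134 ] 0.76 [387.2 231.7]
scene mark_of cap_mid [0.5888 0.3492 0.0224] 0.67 [423.8 257.6]
scene mark_of cap_mid [0.4715 0.2615 0.0219] 0.45 [389.5 218.1]
scene mark_of bottle_top [0.4847 0.0214 0.0351] 0.62 [303.6 211. ]
scene mark_of bottle_top [0.5881 0.2366 0.1413] 0.59 [389.7 228.2]
side mark_of cup [0.4818 0.0217 0.0058] 0.7 [267.8 237.5]
side mark_of cup [ 0.58   -0.4181  0.0038] 0.58 [385.3 346.8]
side mark_of cup_mid [0.4859 0.0199 0.0348] 0.74 [269.1 228.7]
side mark_of plate_top [0.4827 0.0214 0.0083] 0.6 [268.1 236.8]
side mark_of cap_mid [0.472  0.2597 0.0206] 0.64 [237.7 190. ]
side mark_of cap_mid [0.7064 0.206  0.025 ] 0.63 [316.7 181.7]
side mark_of cap_mid [0.5852 0.3524 0.0164] 0.41 [263.3 169.9]
wrist mark_of cup [0.4856 0.0182 0.0037] 0.98 
wrist mark_of cap_mid [0.5891 0.2396 0.1364] 0.89 
wrist mark_of cap_mid [0.7082 0.2088 0.016 ] 0.82 
wrist mark_of cap_mid [0.5837 0.3514 0.0179] 0.74 
wrist mark_of cap_mid [0.4721 0.262  0.0138] 0.6
```

View pics/w5.png

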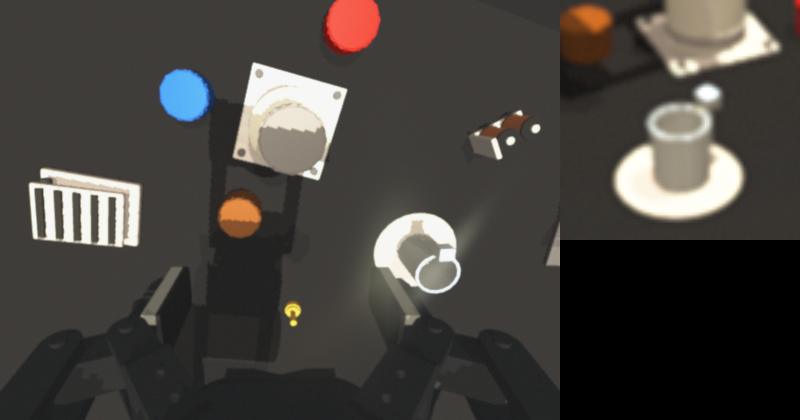

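The cup stands upright in the middle of the plate (wrist (437,270); side crop at upper right). The grey cap is at wrist (292,138) on the foot with corners (257,63), (347,89), (320,180), (234,158). I'll move above it.

>>> {"method": "move_arm", "body": {
  "increments": [
    [[-1,0.025,0.003,0,0],[-1,0.025,0.002,0,0],[-1,0,0,0,0],[-1,0,0,0,0]]
  ]
}}

```text
t: 11.2
tcp_pos: [0.5869, 0.2346, 0.2424]
tool_rot: [0.988, 0.152, -0.001, -0.0]
force: [-0.2, -1.0, 0.2]
finger_gap: 1.0
gripper_force: 0.0
```

```bash
python3 - <<'E'
from h import *
st=manip.sense(); print(st['tcp_pos'],st['tool_rot'],st['t'])
w=snap('wrist'); find('cap_mid','wrist');find('bottle_top','wrist')
np.savez('w6.npz',img=w['img'],p=st['tcp_pos'])
cv2.imwrite('pics/w6.png',cv2.resize(w['img'][120:270,180:380][:,:,::-1],(800,600),interpolation=cv2.INTER_CUBIC))
E
```

```text
[0.58685203 0.23457111 0.24240446] [ 9.88371695e-01  1.52055927e-01 -6.22010081e-04 -2.03328068e-05] 11.2
wrist mark_of cap_mid [0.4677 0.2618 0.0145] 0.76 
wrist mark_of cap_mid [0.5881 0.243  0.1352] 0.75 
wrist mark_of cap_mid [0.7046 0.2088 0.018 ] 0.72 
wrist mark_of cap_mid [0.5885 0.3515 0.0168] 0.64
```

View pics/w6.png

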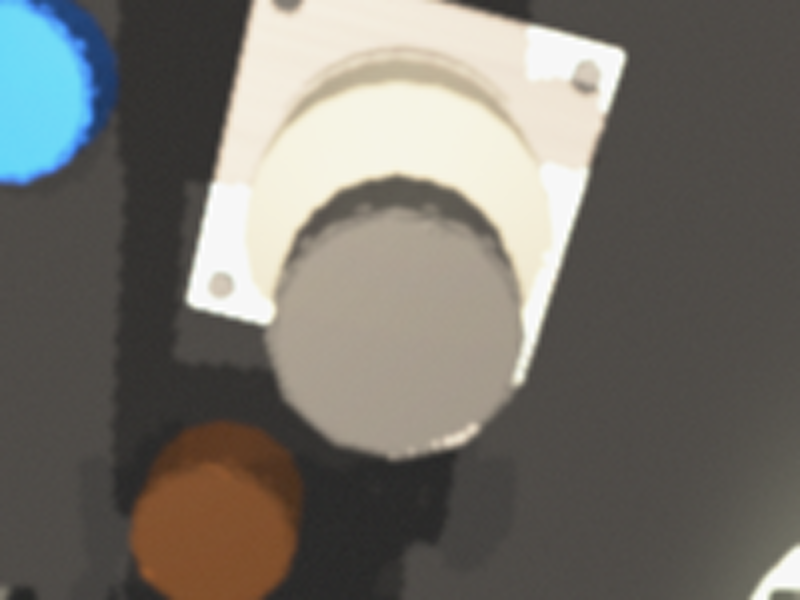

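The crop shows the grey cap top centred at about (395,331), i.e. picture px (278.7,202.7). A vertex points straight down at (398,460), so the flats lie about 15° off the present finger line. I'll fit it.

```bash
python3 - <<'E'
from h import *
from scipy.optimize import least_squares
st=manip.sense(); w=snap('wrist')
b=cv2.resize(w['img'][120:270,180:380],(800,600),interpolation=cv2.INTER_CUBIC)
hsv=b.astype(int); v=hsv.mean(2)
# edge: mask by the top's own grey, connected component at centre
m=(abs(b.astype(int)-b[331,395].astype(int)).max(2)<28).astype(np.uint8)
n,L=cv2.connectedComponents(m); m=(L==L[331,395]).astype(np.uint8)
c=max(cv2.findContours(m,0,1)[0],key=cv2.contourArea)[:,0].astype(float)
P=np.array([ray(w,st,(x/4+180-.375,y/4+120-.375),.154)[:2] for x,y in c])
h=cv2.convexHull(P.astype(np.float32))[:,0].astype(float)
print('hull centre',cv2.minEnclosingCircle(P.astype(np.float32)), 'area dia',2*np.sqrt(cv2.contourArea(h.astype(np.float32))/np.pi))
def res(p):
    d=h-p[:2]; a=np.arctan2(d[:,1],d[:,0])-p[3]; a=(a+np.pi/12)%(np.pi/6)-np.pi/12
    return np.hypot(*d.T)*np.cos(a)-p[2]
for a0 in (0,.13,.26,.4):
    r=least_squares(res,[*h.mean(0),.025,a0],x_scale=[.01,.01,.01,.1],loss='soft_l1',f_scale=.0003); print(r.cost,r.x[:3].round(4),np.degrees(r.x[3])%30)
y=R.from_quat(st['tool_rot']).as_matrix()[:,1]; print('tool y yaw',np.degrees(np.arctan2(y[1],y[0])))
foot=[ray(w,st,(x/4+180,y/4+120),.005)[:2] for x,y in ((187,300),(250,15),(525,385),(625,50))]
for i in (0,2): d=foot[i+1]-foot[i]; print('foot',np.degrees(np.arctan2(d[1],d[0])))
E
```

```text
hull centre ((0.6161519289016724, 0.24158291518688202), 0.04878075793385506) area dia 0.0820157126064591
3.631949499498608e-05 [0.6165 0.2419 0.0464] 11.181575455147014
3.6319508238800725e-05 [0.6165 0.2419 0.0464] 11.18297676603937
3.631949681771628e-05 [0.6165 0.2419 0.0464] 11.181815129681606
3.631952414116658e-05 [0.6165 0.2419 0.0464] 11.183974876099773
tool y yaw -72.4819511807834
foot 2.662886361887969
foot 3.7506673142441063
```

```bash
python3 - <<'E'
from h import *
st=manip.sense(); w=snap('wrist')
for n,p in (('c',(394.5,332)),('l',(266,332)),('r',(523,332))): print(n,ray(w,st,(p[0]/4+180-.375,p[1]/4+120-.375),.154).round(4))
print(st['tcp_pos'].round(4))
E
```

```text
c [0.593  0.2382 0.154 ]
l [0.5854 0.2621 0.154 ]
r [0.6005 0.2144 0.154 ]
[0.5861 0.2347 0.2428]
```

>>> {"method": "move_arm", "body": {
  "increments": [
    [[-1,0.005,0.004,0,-7.5],[-1,0,0,-0.02,-7.2],[-1,0,0,-0.025,0],[-1,0,0,0,0],[-1,0,0,0,0]]
  ]
}}

```text
t: 11.95
tcp_pos: [0.5916, 0.2387, 0.1979]
tool_rot: [1.0, 0.025, -0.0, 0.0]
force: [0.7, 0.5, 0.1]
finger_gap: 0.998
gripper_force: 0.0
```

```bash
python3 - <<'E'
from h import *
st=manip.sense(); print(st['tcp_pos'].round(4),st['t'],R.from_quat(st['tool_rot']).as_matrix()[:,1])
w=snap('wrist'); find('cap_mid','wrist')
cv2.imwrite('pics/w7.png',cv2.resize(w['img'][150:375,130:430][:,:,::-1],(800,600),interpolation=cv2.INTER_CUBIC))
E
```

```text
[0.5916 0.2387 0.1979] 11.95 [ 4.92174128e-02 -9.98788081e-01  1.27754663e-04]
wrist mark_of cap_mid [0.5871 0.3527 0.0168] 0.97 
wrist mark_of cap_mid [0.5867 0.2425 0.1387] 0.95 
wrist mark_of cap_mid [0.4699 0.264  0.014 ] 0.86 
wrist mark_of cap_mid [0.704  0.2068 0.0196] 0.71
```

View pics/w7.png

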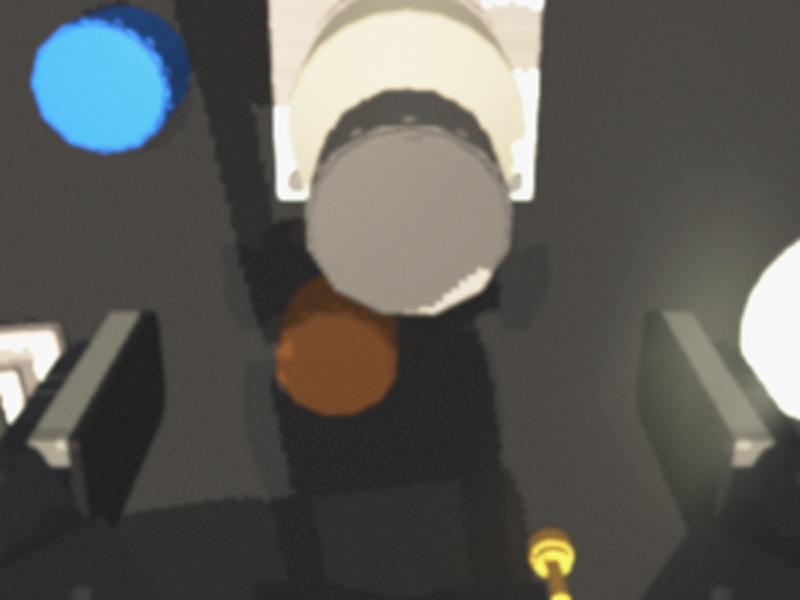

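The foot and cap flats are now square to the fingers, with the cap top spanning (305–512, 127–315) in the crop.

```bash
python3 - <<'E'
from h import *
st=manip.sense(); w=snap('wrist')
for p in ((408.5,220),(305,220),(512,220),(408.5,315),(408.5,127)): print(ray(w,st,(p[0]/2.6667+130-.3,p[1]/2.6667+150-.3),.154).round(4))
E
```

```text
[0.5948 0.2375 0.154 ]
[0.5936 0.2628 0.154 ]
[0.5961 0.2122 0.154 ]
[0.5685 0.2361 0.154 ]
[0.6186 0.2388 0.154 ]
```

>>> {"method": "move_arm", "body": {
  "increments": [
    [[-1,0.001,-0.001,-0.02,0],[-1,0,0,-0.025,0],[-1,0,0,-0.025,0],[-1,0,0,-0.008,0],[-1,0,0,0,0]]
  ]
}}

```text
t: 12.6
tcp_pos: [0.5927, 0.2375, 0.1195]
tool_rot: [1.0, 0.024, -0.001, 0.0]
force: [-0.2, 0.9, 0.6]
finger_gap: 1.006
gripper_force: 0.0
```

>>> {"method": "move_arm", "body": {
  "increments": [
    [[1,0,0,0,0],[1,0,0,0,0],[1,0,0,0,0],[1,0,0,0,0],[1,0,0,0,0],[1,0,0,0,0],[1,0,0,0,0],[1,0,0,0,0]]
  ],
  "newtons": 60
}}

```text
t: 13.4
tcp_pos: [0.594, 0.2378, 0.1204]
tool_rot: [1.0, 0.024, 0.001, -0.0]
force: [1.0, 0.2, 4.3]
finger_gap: 0.576
gripper_force: 64.9
```

```bash
python3 - <<'E'
from h import *
st=manip.sense(); print({k:np.round(st[k],3) for k in ('t','tcp_pos','tool_rot','force','ft_torque','finger_gap')})
for c in ('scene','side'):
    s=snap(c); find('cap_mid',c,s); find('cap_mid',c,s,'spot_in')
E
```

```text
{'t': np.float64(13.4), 'tcp_pos': array([0.594, 0.238, 0.12 ]), 'tool_rot': array([ 1.   ,  0.024,  0.001, -0.   ]), 'force': array([0.983, 0.179, 4.254]), 'ft_torque': array([ 0.099, -0.294, -0.012]), 'finger_gap': np.float64(0.576)}
scene mark_of cap_mid [0.5916 0.237  0.1331] 0.83 [389.3 231.3]
scene mark_of cap_mid [0.7031 0.207  0.0182] 0.74 [368.9 293. ]
scene mark_of cap_mid [0.5885 0.3514 0.0204] 0.6 [424.4 257.9]
scene mark_of cap_mid [ 4.178e-01  4.434e-01 -2.000e-04] 0.39 [449.6 213.3]
scene spot_in cap_mid [0.7152 0.2056 0.0367] 0.7 [369.5 294.4]
side mark_of cap_mid [0.7083 0.2042 0.0233] 0.7 [317.5 182.4]
side mark_of cap_mid [0.5829 0.3514 0.0197] 0.66 [262.7 169.3]
side mark_of cap_mid [0.4759 0.2607 0.0184] 0.61 [238.9 190.2]
side mark_of cap_mid [0.5867 0.2404 0.1386] 0.53 [274.9 150.6]
side spot_in cap_mid [0.472  0.2406 0.0288] 0.7 [239.4 190.8]
side spot_in cap_mid [0.5723 0.3455 0.0361] 0.64 [259.9 166.3]
side spot_in cap_mid [0.7018 0.1921 0.0336] 0.56 [317.3 181.8]
side spot_in cap_mid [0.575  0.2284 0.15  ] 0.45 [272.4 149.5]
```

>>> {"method": "move_arm", "body": {
  "increments": [
    [[1,0,0,-0.002,0],[1,0,0,-0.002,0],[1,0,0,-0.002,0],[1,0,0,0,0]]
  ]
}}

```text
t: 14.1
tcp_pos: [0.5935, 0.2377, 0.1149]
tool_rot: [1.0, 0.024, 0.001, -0.0]
force: [0.7, 0.5, 10.7]
finger_gap: 0.576
gripper_force: 66.0
```

>>> {"method": "move_arm", "body": {
  "increments": [
    [[1,0,0,-0.001,0],[1,0,0,0,6],[1,0,0,0,6],[1,0,0,0,6],[1,0,0,0,0]]
  ]
}}

```text
t: 14.6
tcp_pos: [0.5934, 0.2379, 0.1146]
tool_rot: [0.983, 0.181, 0.001, -0.0]
force: [-1.0, 0.5, 11.9]
finger_gap: 0.569
gripper_force: 66.1
```

```bash
python3 - <<'E'
from h import *
st=manip.sense(); y=R.from_quat(st['tool_rot']).as_matrix()[:,1]
print(st['force'],st['ft_torque'],np.degrees(np.arctan2(y[1],y[0])),st['q'][5])
E
```

```text
[-1.01701675  0.50034886 11.88001705] [0.01623961 0.01248883 0.04702142] -69.09315185889902 1.4124619114851082
```

>>> {"method": "move_arm", "body": {
  "increments": [
    [[1,0,0,0,7],[1,0,0,0,7],[1,0,0,0,7],[1,0,0,0,7],[1,0,0,0,7],[1,0,0,0,0]]
  ]
}}

```text
t: 15.2
tcp_pos: [0.5933, 0.2379, 0.1146]
tool_rot: [0.883, 0.469, 0.001, 0.0]
force: [-1.2, -0.0, 12.0]
finger_gap: 0.575
gripper_force: 66.1
```

>>> {"method": "move_arm", "body": {
  "increments": [
    [[1,0,0,0,7],[1,0,0,0,7],[1,0,0,0,7],[1,0,0,0,7],[1,0,0,0,3],[1,0,0,0,0]]
  ]
}}

```text
t: 15.8
tcp_pos: [0.5932, 0.2381, 0.1146]
tool_rot: [0.726, 0.687, 0.001, 0.0]
force: [-0.6, 0.7, 12.4]
finger_gap: 0.577
gripper_force: 66.1
```

```bash
python3 - <<'E'
from h import *
st=manip.sense(); y=R.from_quat(st['tool_rot']).as_matrix()[:,1]
print(st['force'],st['ft_torque'],np.degrees(np.arctan2(y[1],y[0])),st['q'][5])
w=snap('wrist','w8.png')
E
```

```text
[-0.56348518  0.72122029 12.38537905] [0.1649584  0.0798416  0.04237036] -3.149986593931522 0.26143809398063267
```

View pics/w8.png

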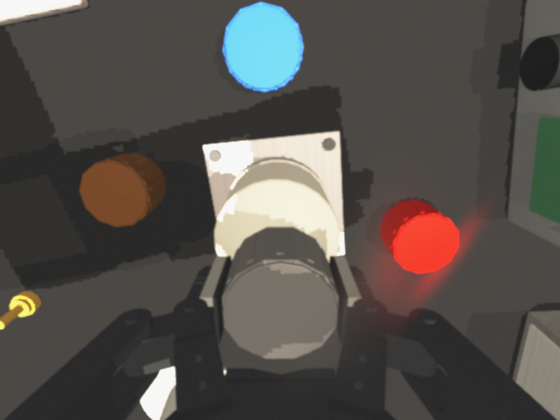

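The cap sits square between the pads at (280,310) and has turned with them by about 84°. I'll lift it.

>>> {"method": "move_arm", "body": {
  "increments": [
    [[1,0,0,0.004,0],[1,0,0,0.004,0],[1,0,0,0.004,0],[1,0,0,0.004,0],[1,0,0,0,0]]
  ]
}}

```text
t: 16.35
tcp_pos: [0.5919, 0.2373, 0.1282]
tool_rot: [0.727, 0.687, -0.001, -0.001]
force: [-0.3, 0.7, -0.6]
finger_gap: 0.57
gripper_force: 64.7
```

>>> {"method": "move_arm", "body": {
  "increments": [
    [[1,0,0,0.01,0],[1,0,0,0.015,0],[1,0,0,0.02,0],[1,0,0,0.015,0],[1,0,0,0.01,0],[1,0,0,0.002,0],[1,0,0,0,0],[1,0,0,0,0]]
  ]
}}

```text
t: 17.15
tcp_pos: [0.5925, 0.2375, 0.2002]
tool_rot: [0.727, 0.687, -0.001, -0.0]
force: [0.0, 0.1, -0.7]
finger_gap: 0.571
gripper_force: 64.6
```

```bash
python3 - <<'E'
from h import *
st=manip.sense(); print(st['tcp_pos'],st['force'],st['t'],st['finger_gap'],abs(st['qd']).max())
for c in ('scene','side'):
    s=snap(c)
    for l in ('cap_mid','bottle_top','cup'): find(l,c,s)
    if c=='scene': a=s['img']
    else: b=s['img']
w=snap('wrist')['img']
A=cv2.resize(a[170:310,260:440],(360,280)); B=cv2.resize(b[110:260,220:350],(243,280))
o=np.zeros((590,800,3),np.uint8); o[:280,:360]=A[:,:,::-1]; o[:280,370:613]=B[:,:,::-1]; o[285:585,:400]=cv2.resize(w,(400,300))[:,:,::-1]
cv2.imwrite('pics/fin.png',o)
E
```

```text
[0.59245163 0.23745836 0.20019998] [ 0.00292773  0.14830302 -0.65278664] 17.15 0.571285327671353 0.010707027658858548
scene mark_of cap_mid [0.7018 0.2035 0.0186] 0.78 [367.5 292.4]
scene mark_of cap_mid [0.5943 0.2345 0.2115] 0.71 [394.9 213. ]
scene mark_of cap_mid [0.5878 0.3507 0.0206] 0.57 [424.1 257.6]
scene mark_of cap_mid [0.4726 0.2615 0.0216] 0.54 [389.5 218.5]
scene mark_of bottle_top [0.5902 0.2386 0.1434] 0.66 [390.8 228.5]
scene mark_of cup [0.4885 0.0186 0.0055] 0.8 [302.3 218.1]
scene mark_of cup [ 0.6604 -0.007  -0.0025] 0.26 [285.5 272.6]
side mark_of cap_mid [0.5888 0.241  0.217 ] 0.83 [274.8 125.5]
side mark_of cap_mid [0.4753 0.2569 0.0171] 0.65 [239.1 191.2]
side mark_of cap_mid [0.7068 0.205  0.0215] 0.53 [316.9 182.9]
side mark_of cap_mid [0.5859 0.3499 0.0208] 0.46 [263.7 169.1]
side mark_of bottle_top [0.5892 0.2333 0.1448] 0.95 [276.5 149.6]
side mark_of cup [0.4861 0.0197 0.007 ] 0.94 [269.5 237.2]
side mark_of cup [0.587  0.2381 0.2179] 0.56 [274.5 125.7]
side mark_of cup [0.4173 0.4478 0.0041] 0.5 [205.2 169.8]
```

View pics/fin.png

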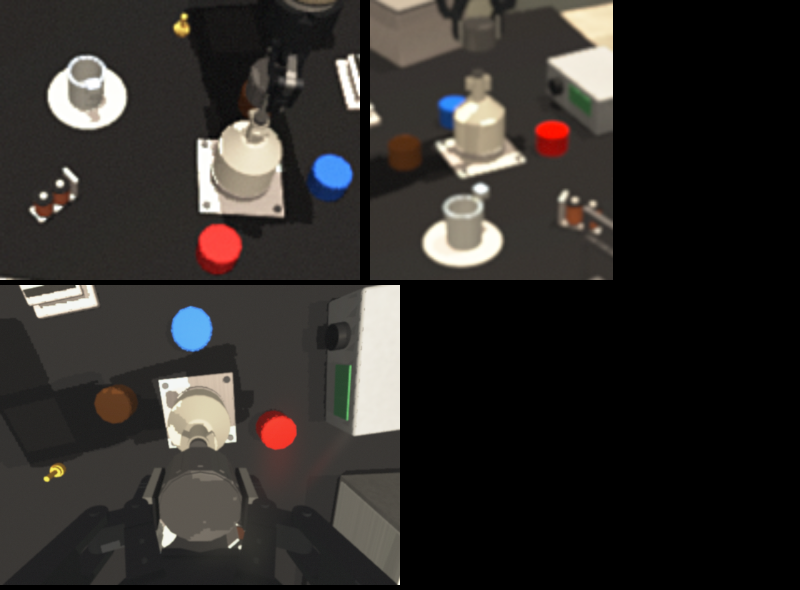

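The open neck shows at (258,120). The cap is held level above it at (200,505), and the cup stands on the plate at (87,85). Everything is done, so I'll hand in.

```bash
python3 -c "
from station import manip
print(manip.sign_off())"
```

```text
the job is handed in; nothing more can be done
None
```

The job is handed in: the cup stands upright on the drip plate, released, and the grey cap is off the bottle, held level and still in the gripper about 8 cm above it, with about 17 s of the 54 s used.

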